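Latch the foam cutter's power-box hatch

TASK

The hatch on top of the foam cutter's power box has been left open. Swing it down onto its rubber seal, then press it firmly but gently home by its red wing knob and turn the knob a quarter turn clockwise, to its stop, so that the hidden tongue swings under the frame and keeps the hatch shut when you let go. Never force the tongue or lean hard on the frame: it bears only 18 N, and leave the bottle and the foam models where they stand.

Things in the scene. Friction and masses are not known exactly. Their poses are not given: they have to be found in the camera images.
- housing: the foam cutter's power box, fixed to the table: a blue steel case 260 x 260 mm, 100 mm high, with a grey top frame round an opening 170 x 140 mm. Origin: centre of its underside, on the table. x axis: from its front (knob side, towards the robot) to its back (hinge side); y: to the left as seen from the front; z up.
- frame: the grey frame on the box's top. Origin: centre of its nominal top face, 100 mm up; axes as the box's. The opening's front edge is 85 mm towards -x. The rigid rim that serves as seat and lip, 12 mm thick, truly lies up to 5.5 mm above or below nominal; no reading shows it: find it by feel. Frame and rim must never bear more than 18 N (seal apart).
- hatch (a joint): hatch hinge, rad: 0 = level, underside at the nominal frame face; larger = more open. Aluminium panel, 215 mm (hinge line to front edge) x 190 x 6 mm, 0.3 kg; the stiff hinge (0.5 N m) holds it where left. Loose on the black rubber seal it reads 0.03 to 0.055, wherever the rim is; home or latched -0.03 to 0.045, as the rim lies.
- hatch_hinge (a point): a point on the hinge line, at its middle, 100 mm above the table at the back of the hatch; the hinge line runs along the box's y axis.
- hatch_edge (a point): point on the hatch's top face, 15 mm inside the middle of its front edge, 200 mm from the hinge line. Beside it, up to 85 mm left and right along the edge, the panel is bare and can be pushed.
- knob (a joint): turn of the red wing knob, rad, clockwise from above: 0 to 0.4 = released, wing about parallel to the front edge; stop at 1.62, wing pointing at the front edge. Latched is beyond 1.3. Friction 0.12 N m, more under load. From about 0.6 on the tongue passes under the frame's front edge, or butts against it if the hatch is not pressed home.
- knob_grip (a point): on the knob's axis half-way up the wing, 26 mm above the hatch's underside, 160 mm from the hinge line. Wing: a bar 58 mm long, 12 mm thick, its top 12 mm above this point; grip it across the 12 mm. At its foot a steel flange 52 mm across turns with it: top face 15 mm below this point, fingertips may press on it.
- tongue: hidden cam tongue under the hatch, turning with the knob: 45 mm from axis to tip, 13 wide, 5 thick, along its own -y, parallel to the wing. Origin on the axis at the hatch's underside. Its top is 13.5 mm below that: it clears the rim by 1.5 mm only with the hatch pressed onto the rim. That takes 6 to 17 N at the knob against the soft seal, then it is hard; 18 to 22 N is right.
- drink_mid (a point): middle of a clear drink bottle with green cap, 64 mm across, 200 mm tall, standing near the left side of the power box; not to be moved.
- foam_plan_mid (a point): middle of a pale blue foam slab with a round hole, 120 x 90 x 30 mm, lying near the right side of the power box; not to be moved.
- massing_mid (a point): middle of a stepped foam massing model, salmon and pale blue, 50 x 90 x 60 mm, standing near the back right of the power box; not to be moved.

How it is judged:
On the way, in this order (a step that is already met when the one before it is completed fails the run):
1. the hatch is swung down onto its seal with the knob still released (value of joint hatch below 0.08 rad and value of joint knob below 0.6 rad), for 0.1 s.
2. the hatch is home and the knob is turned, tongue under the frame (value of joint knob above 1.3 rad and value of joint hatch below 0.05 rad), for 0.2 s.
At the end, for the whole second after the job is handed in: The hatch stays shut by itself (hatch joint below 0.05 rad, at rest) with the knob turned beyond 1.3 rad, which needs the tongue under the frame; nothing is touched (all of step 2 and velocity of joint hatch between -0.05 and 0.05 rad/s).
It fails at once if the frame's rim is loaded, by hatch, tongue or robot, with more than 18 N (contact force between frame and anything else above 18 N).
It fails at once if the bottle is moved by more than 20 mm (distance of drink_mid from where it was at the start of the episode above 0.02 m).
It fails at once if the foam slab is moved by more than 20 mm (distance of foam_plan_mid from where it was at the start of the episode above 0.02 m).
It fails at once if the massing model is moved by more than 20 mm (distance of massing_mid from where it was at the start of the episode above 0.02 m).
It also fails if it takes over 64 s, if anything falls off the work surface, if the arm or the gripper's body presses on something with over 40 N, if the wrist force passes 120 N, or if a joint passes its speed limit or range.

ROBOT

A 6-joint arm with a two-finger parallel gripper is mounted at the origin on the work surface. World frame = base frame: x ahead of the robot, y to its left, z up, the work surface at z = 0. Lengths are in m, angles in rad, forces in N, time in s.
With the tool pointing down it reaches from about 0.35 to 0.975 m from the base axis. Payload 4.9 kg.
Tool frame: the origin (TCP) lies midway between the tips of the shut fingers; the grasp point (between the pads) lies 19 mm behind it (manip.pinch_z is the x of the grasp point in the tool frame, in m); x points along the fingers, y is the direction in which the jaws open and shut, and the axes are right-handed (so a half turn about x gives the same grasp; the last joint's range is limited). The gripper opens to 85 mm and grips with 20 to 120 N. Pads are 22 mm wide; open, the fingers measure 114 mm over their backs; the gripper's body (76 mm by 85 mm) begins 54 mm behind the grasp point. The pads swing forward as they close: fully open they stand 13 mm farther back than shut.
Start: joints at [-1.338, 0.053, 1.613, -0, 1.476, -0.119], TCP at [0.215, -0.587, 0.231] pointing down, gripper open.
Joint ranges: [-3.01, 3.01], [-1.01, 2.22], [0.06, 2.58], [-1.02, 4.17], [0.09, 2.62], [-3.14, 3.14]. Speed limits (rad/s): [2.57, 2.57, 3.14, 3.14, 3.14, 3.14].

INTERFACE

Orientations are given as a unit quaternion [w, x, y, z].
In Python, from plant import sensors, cams, workorder, manip gives the robot as it stands.
- The arm moves only by the tool drive_tool, never from a script. Its argument "series" is a list of rows, each an object of numbers: "x", "y", "z": the shift along the tool's x, y, z in units of 25 mm (1.0 is 25 mm); "ax", "ay", "az": the turn, a rotation vector about the tool's x, y, z in units of 5 degrees (1.0 is 5 degrees). A call has 1 to 5 rows; each row is the pose to reach, as a shift and turn from the pose commanded when the call began, along the tool's axes at that moment; what a row does not reach only later rows make up. A row lasts 1/12 s, in which the tool goes at most 41.7 mm and 7.16 degrees, less where a joint would pass 70% of its speed; a pose out of reach is approached as far as the arm can. A call with a gripper value outside its range is refused whole. "hand" is the opening, from 0 (shut) to 1 (fully open), set as the call begins (left out, the last holds). The fingers move at their own pace and stop on an object; the grip force is fixed at half the most. Time passes only in rows, so rows that repeat a pose let the fingers close. It gives the time, the measured TCP pose, the force and the opening at its end, in the units of the state.
- sensors.state(): the state, without advancing time (a new reading comes with each control period).
- cams.grab_frame(name): name is "scene" or "top"; returns a dict with "img" (480x640x3 uint8, blue, green, red), "camera_matrix" (3x3 intrinsics, pixels), "k1" (the pictures are not rectified: a ray, as slopes to the right and down, at radius r is drawn at 1 + k1 r^2 times it, then the intrinsics apply), "cam_to_world" (4x4, takes a point from camera to world coordinates). Camera axes: x right, y down, z forward; pixel columns grow to the right and rows downward; lengths in m; the calibration is good to about 2 mm. A picture is of the moment at which its call begins. There is no depth.
- workorder.job_done(): hands the job in, once; it reports no verdict.
The state is a dict: "time": time; "joint_pos": joint angles; "joint_vel": joint speeds; "joint_efforts": joint torques, N m; "tool_pos": TCP position; "tool_rot": TCP orientation; "contact_force": force on the tool from outside, world axes, zero at the start; "ft_torque": the same for the moment, N m; "gripper_width": opening from 0.0 (shut) to 1.0 (fully open).
Only numpy, scipy, OpenCV 4.12 (cv2) and the standard library are available. Lean on these libraries where they do the work, as an engineer would, in place of code of your own. Each camera call takes 0.05 s, during which the arm holds its last target.

## Working session

There is one attempt and no reset: what is moved stays moved. The work goes in short steps, Python scripts to look and compute and a tool call to move; the robot and the scene stay as the last step left them, time stands still between calls to the robot, and variables do not carry over. Pictures are saved under pics/ and viewed, and the job is handed in when it is done.

Besides the shell and the picture viewer there is one more tool, called after "Call:" as name(argument=value, ...) on one line, values as JSON. drive_tool: Moves the arm, as the interface text tells. Its arguments: {"type":"object","properties":{"series":{"type":"array","items":{"type":"object","properties":{"x":{"type":"number"},"y":{"type":"number"},"z":{"type":"number"},"ax":{"type":"number"},"ay":{"type":"number"},"az":{"type":"number"}}}},"hand":{"type":"number"}},"required":["series"]}

```bash
ls; mkdir -p pics; python3 - <<'E'
from plant import sensors,cams,workorder,manip
import cv2
print(sensors.state())
print([a for a in dir(manip) if a[0]!='_'], manip.pinch_z)
for n in("scene","top"):
    f=cams.grab_frame(n); cv2.imwrite(f"pics/{n}0.png",f["img"]); print(f["camera_matrix"],f["k1"],f["cam_to_world"])
E
```

```text
pics
{'time': 0.0, 'joint_pos': array([-1.33799166e+00,  5.33691399e-02,  1.61426911e+00, -2.68482138e-05,
        1.47598639e+00, -1.19014994e-01]), 'joint_vel': array([ 0.00033051,  0.00056882, -0.00073648, -0.0004825 ,  0.00122258,
       -0.00043667]), 'joint_efforts': array([-1.57635473e-03, -3.93679476e+01, -3.70178211e+01, -1.28138686e-04,
        7.16124487e-03,  1.01206825e-05]), 'tool_pos': array([ 0.21522201, -0.58612536,  0.23007027]), 'tool_rot': array([-0.12303063, -0.69614371, -0.12446406,  0.69624428]), 'contact_force': array([-0.45043696, -0.02911298, -0.26884139]), 'ft_torque': array([-0.01387277,  0.00040056,  0.01156828]), 'gripper_width': 0.9982142875881491}
['IKError', 'pinch_z'] -0.0187
[[528.99582338   0.         316.97939557]
 [  0.         528.99582338 238.72119586]
 [  0.           0.           1.        ]] -0.07172953020187799 [[ 0.39929531  0.51428951 -0.75899246  1.22148405]
 [ 0.91670115 -0.23741599  0.32139175 -0.24586241]
 [-0.01490854 -0.82409948 -0.56624888  0.58006907]
 [ 0.          0.          0.          1.        ]]
[[567.26346684   0.         322.26357155]
 [  0.         567.26346684 236.0170761 ]
 [  0.           0.           1.        ]] -0.0014482419092186332 [[-0.02946611 -0.98987426  0.13885499  0.43296343]
 [-0.99953661  0.03024087  0.00347274 -0.0037265 ]
 [-0.00763667 -0.13868831 -0.99030664  1.18839576]
 [ 0.          0.          0.          1.        ]]
```

View pics/scene0.png

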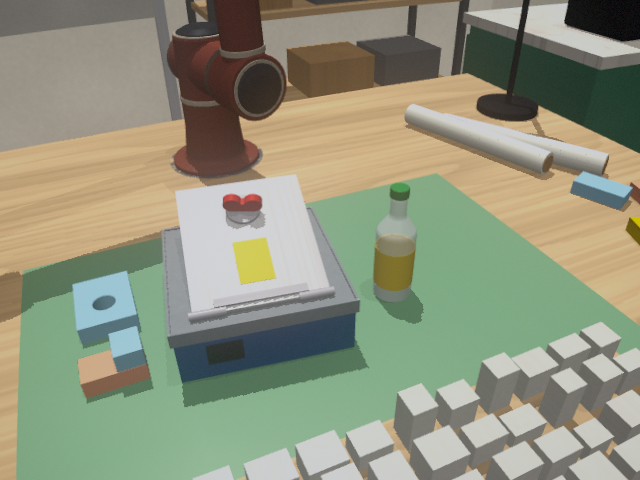

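View pics/top0.png

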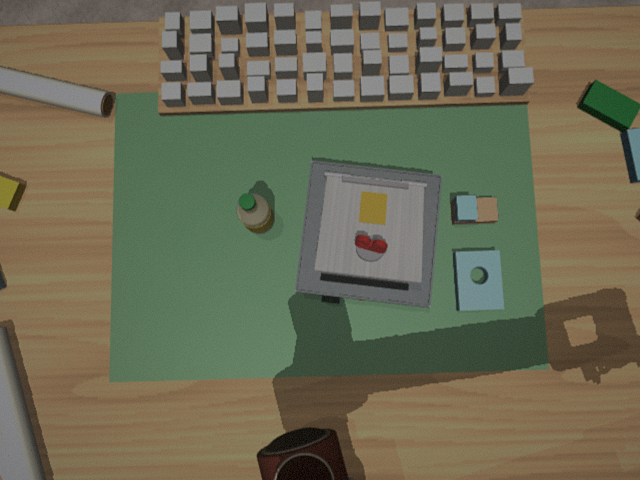

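The top view shows the box frame with corners near (312,159), (441,175), (429,307) and (297,291), and the knob near (371,243). The bottle is on the left, the foam models on the right. I'll zoom in.

```bash
cat > h.py <<'E'
import numpy as np,cv2
from plant import cams,sensors
def project(f,P):
    T=np.linalg.inv(f["cam_to_world"]);P=np.atleast_2d(P)
    c=P@T[:3,:3].T+T[:3,3]
    return cv2.projectPoints(c,np.zeros(3),np.zeros(3),f["camera_matrix"],np.array([f["k1"],0,0,0.]))[0][:,0]
def onplane(f,px,z):
    p=cv2.undistortPoints(np.array(px,float).reshape(-1,1,2),f["camera_matrix"],np.array([f["k1"],0,0,0.]))[:,0]
    d=np.c_[p,np.ones(len(p))]@f["cam_to_world"][:3,:3].T; o=f["cam_to_world"][:3,3]
    return o+d*((z-o[2])/d[:,2])[:,None]
E
python3 - <<'E'
import cv2
a=cv2.imread("pics/top0.png")[145:325,280:520]; cv2.imwrite("pics/top0z.png",cv2.resize(a,None,fx=3.3,fy=3.3,interpolation=cv2.INTER_CUBIC))
a=cv2.imread("pics/scene0.png")[170:380,150:370]; cv2.imwrite("pics/scene0z.png",cv2.resize(a,None,fx=2.8,fy=2.8,interpolation=cv2.INTER_CUBIC))
E
```

```text
(no output)
```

View pics/top0z.png

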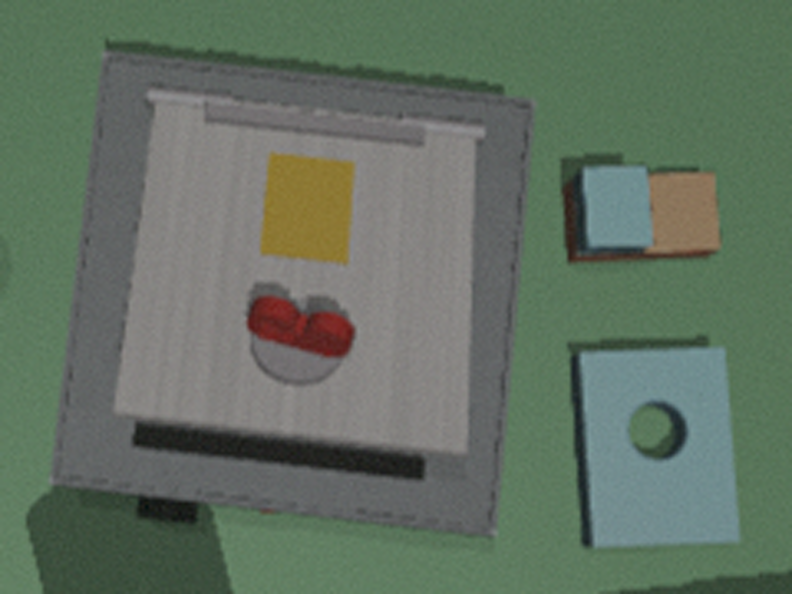

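View pics/scene0z.png

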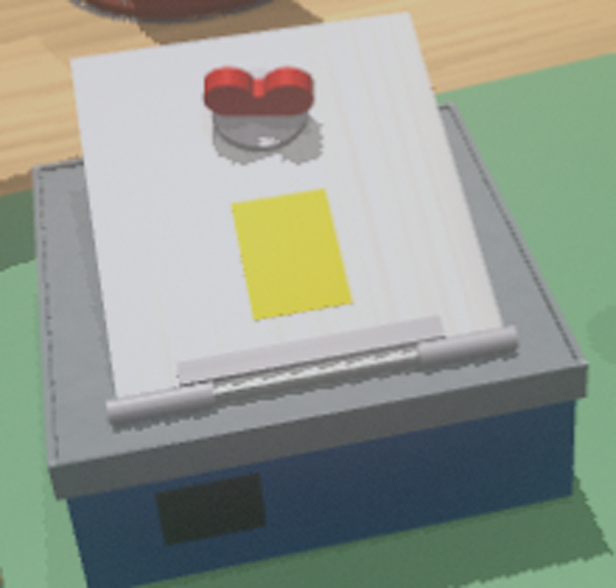

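```bash
cat > fit.py <<'E'
from h import *
from scipy.optimize import least_squares
ft=cams.grab_frame("top");fs=cams.grab_frame("scene")
tz=lambda u,v:(u/3.3+280,v/3.3+145)
sz=lambda u,v:(u/2.8+150,v/2.8+170)
T=[tz(107,53),tz(532,103),tz(493,533),tz(54,485),tz(115,412),tz(467,453)]
S=[sz(585,365),sz(55,468),sz(35,170),sz(450,105),sz(408,13),sz(72,60)]
def geo(p):
    x,y,w,hx,a=p; R=np.array([[np.cos(w),-np.sin(w),0],[np.sin(w),np.cos(w),0],[0,0,1]])
    def hp(r,s,h): return [hx-r*np.cos(a)-h*np.sin(a)*-1*-1, s, .1+r*np.sin(a)+h*np.cos(a)]
    L=[[.13,.13,.1],[.13,-.13,.1],[-.13,-.13,.1],[-.13,.13,.1],hp(.215,.095,.006),hp(.215,-.095,.006),hp(.160,0,.026),hp(.2,0,.006),[hx,0,.1]]
    return np.array(L)@R.T+[x,y,0]
T=np.array(T);S=np.array(S)
if __name__=="__main__":
    r=least_squares(lambda p:np.r_[(project(ft,geo(p)[:6])-T).ravel(),(project(fs,geo(p)[:6])-S).ravel()],[.45,-.08,-.1,.1,.2],loss='soft_l1')
    print(r.x.round(4)); print(r.fun.reshape(-1,2).round(1)); print(geo(r.x)[6:].round(4))
    print(project(ft,geo(r.x)[6:]),project(fs,geo(r.x)[6:]))
    np.save('p.npy',r.x)
E
python3 fit.py
```

```text
[ 0.5905 -0.0898 -0.1439  0.1098  0.3886]
[[-2.6 -1. ]
 [ 0.  -1.8]
 [ 0.2  0.5]
 [-2.5 -0.6]
 [-1.5 -0.1]
 [-1.  -0.3]
 [ 0.3 -0.6]
 [-3.6 -0.1]
 [-2.1 -1.3]
 [ 0.2 -1.4]
 [-1.  -0.1]
 [-1.7  0.3]]
[[ 0.5429 -0.0829  0.1847]
 [ 0.5137 -0.0787  0.1813]
 [ 0.6991 -0.1056  0.1   ]]
[[369.26672872 251.77622701]
 [367.42356416 268.34726401]
 [374.3207994  177.16806719]] [[239.76864398 197.45404599]
 [237.20165997 190.20160232]
 [263.09231481 308.05515647]]
```

```bash
sed -i 's/-h\*np.sin(a)\*-1\*-1/+h*np.sin(a)/; s/x,y,w,hx,a=p/x,y,w,hx,a,e=p/; s/\[\[.13,.13,.1\],\[.13,-.13,.1\],\[-.13,-.13,.1\],\[-.13,.13,.1\]/[[e,e,.1],[e,-e,.1],[-e,-e,.1],[-e,e,.1]/; s/.1,.2\],loss/.1,.2,.13],loss/' fit.py; python3 fit.py
python3 - <<'E'
import cv2
from fit import *
p=np.load('p.npy')
G=geo(p)
for n,f,(x0,y0,x1,y1),k in (("top",ft,(280,145,520,325),3.3),("scene",fs,(150,170,370,380),2.8)):
    im=cv2.resize(f["img"][y0:y1,x0:x1],None,fx=k,fy=k,interpolation=cv2.INTER_CUBIC)
    for u,v in project(f,G): cv2.drawMarker(im,(int((u-x0)*k),int((v-y0)*k)),(0,255,0),0,12)
    cv2.imwrite(f"pics/{n}fit.png",im)
E
```

```text
[ 0.5912 -0.0899 -0.144   0.1046  0.3885  0.1283]
[[-1.8 -0.5]
 [-0.9 -1.4]
 [-0.6 -0.9]
 [-1.5 -1.8]
 [-1.5 -0.1]
 [-1.  -0.2]
 [-1.1 -0.8]
 [-2.3 -0.9]
 [-1.  -0.7]
 [-0.3 -0.6]
 [-0.9 -0.1]
 [-1.7  0.2]]
[[ 0.5579 -0.085   0.1847]
 [ 0.5137 -0.0786  0.1813]
 [ 0.6947 -0.1049  0.1   ]]
[[370.0968194  243.37834976]
 [367.37520158 268.34756178]
 [374.05833344 179.41195463]] [[241.31903142 202.37905323]
 [237.25589417 190.19857914]
 [262.51700999 305.88201595]]
```

View pics/topfit.png

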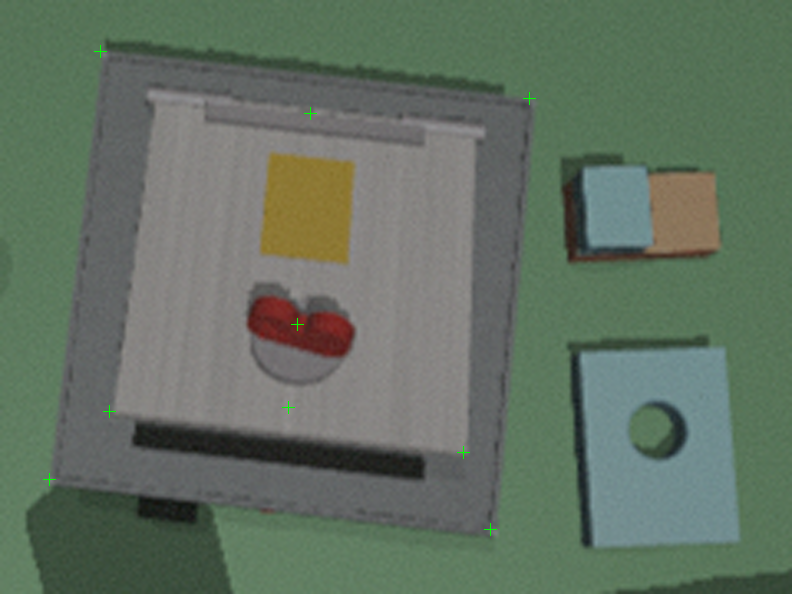

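View pics/scenefit.png

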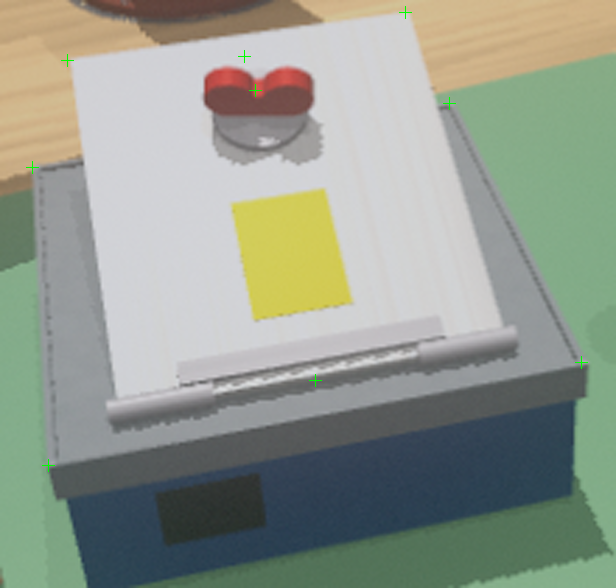

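```bash
cat > go.py <<'E'
# helper: print shift/turn (units) in tool axes from commanded/measured pose to target
from h import *
from scipy.spatial.transform import Rotation as Rn
def box2w(b,p=np.load('p.npy')):
    w=p[2];R=np.array([[np.cos(w),-np.sin(w)],[np.sin(w),np.cos(w)]])
    return np.r_[R@np.array(b[:2])+p[:2],b[2]]
def cur():
    s=sensors.state();q=s['tool_rot'];return s,Rn.from_quat(np.r_[q[1:],q[0]])
def target(head):  # tool x down, tool y at world heading
    y=np.array([np.cos(head),np.sin(head),0]);x=np.array([0,0,-1.]);return Rn.from_matrix(np.c_[x,y,np.cross(x,y)])
def delta(pos,R):
    s,R0=cur()
    return (R0.inv().apply(pos-s['tool_pos'])/.025).round(3),np.degrees((R0.inv()*R).as_rotvec()/5).round(3)
E
python3 - <<'E'
from go import *
s,R=cur(); M=R.as_matrix(); print(M.round(3)); print('heading y',np.arctan2(M[1,1],M[0,1]),s['joint_pos'])
p=np.load('p.npy'); hd=p[2]-0.2
for h in(hd,hd+np.pi):
    for q in ([.105-.185,-.058,.25],): print(h,box2w(q),delta(box2w(q),target(h)))
E
```

```text
[[-0.     0.345 -0.939]
 [ 0.    -0.939 -0.345]
 [-1.    -0.    -0.   ]]
heading y -1.2189961050795655 [-1.33799177e+00  5.27752126e-02  1.61309468e+00  4.16259250e-06
  1.47597354e+00 -1.18996052e-01]
-0.34402941356265637 [ 0.50368294 -0.13578523  0.25      ] (array([ -0.751, -12.955, -17.041]), array([-1.0026e+01, -2.0000e-03,  2.0000e-03]))
2.7975632400271366 [ 0.50368294 -0.13578523  0.25      ] (array([ -0.751, -12.955, -17.041]), array([2.5974e+01, 3.0000e-03, 2.0000e-03]))
```

Call:
drive_tool(series=[{"x":-0.75,"y":-13,"z":-17,"ax":-10},{"x":-0.75,"y":-13,"z":-17,"ax":-10},{"x":-0.75,"y":-13,"z":-17,"ax":-10},{"x":-0.75,"y":-13,"z":-17,"ax":-10},{"x":-0.75,"y":-13,"z":-17,"ax":-10}], hand=0)

```text
schema error: expected keys x, y, z, ax, ay, az
```

```bash
cat > d.py <<'E'
import sys
from go import *
a=[float(v) for v in sys.argv[1:]]; p=np.load('p.npy')
print(delta(box2w(a[:3]),target(p[2]-a[3])))
E
python3 d.py -.08 -.058 .25 .2
```

```text
(array([ -0.751, -12.955, -17.041]), array([-1.0026e+01, -2.0000e-03,  2.0000e-03]))
```

Call:
drive_tool(series=[{"x":-0.75,"y":-13,"z":-17,"ax":-10,"ay":0,"az":0},{"x":-0.75,"y":-13,"z":-17,"ax":-10,"ay":0,"az":0},{"x":-0.75,"y":-13,"z":-17,"ax":-10,"ay":0,"az":0},{"x":-0.75,"y":-13,"z":-17,"ax":-10,"ay":0,"az":0},{"x":-0.75,"y":-13,"z":-17,"ax":-10,"ay":0,"az":0}], hand=0)

```text
time: 0.82
tool_pos: [0.3276, -0.4094, 0.2387]
tool_rot: [0.334, 0.624, 0.333, -0.623]
contact_force: [0.1, -0.4, -0.5]
gripper_width: 0.302
```

```bash
python3 d.py -.08 -.058 .25 .2
```

```text
(array([ -0.452,  -0.218, -13.011]), array([-2.803e+00,  1.000e-03, -5.000e-03]))
```

Call:
drive_tool(series=[{"x":-0.45,"y":-0.2,"z":-13,"ax":-2.8,"ay":0,"az":0},{"x":-0.45,"y":-0.2,"z":-13,"ax":-2.8,"ay":0,"az":0},{"x":-0.45,"y":-0.2,"z":-13,"ax":-2.8,"ay":0,"az":0},{"x":-0.45,"y":-0.2,"z":-13,"ax":-2.8,"ay":0,"az":0},{"x":-0.45,"y":-0.2,"z":-13,"ax":-2.8,"ay":0,"az":0}])

```text
time: 1.23
tool_pos: [0.4416, -0.2348, 0.2463]
tool_rot: [0.406, 0.58, 0.405, -0.579]
contact_force: [1.3, 0.2, -0.8]
gripper_width: -0.002
```

```bash
python3 d.py -.08 -.058 .25 .2
```

```text
(array([-0.15 ,  0.974, -4.572]), array([-0.067,  0.003, -0.012]))
```

Call:
drive_tool(series=[{"x":0,"y":0.95,"z":-4.5,"ax":0,"ay":0,"az":0},{"x":0,"y":0.95,"z":-4.5,"ax":0,"ay":0,"az":0},{"x":0,"y":0.95,"z":-4.5,"ax":0,"ay":0,"az":0},{"x":0,"y":0.95,"z":-4.5,"ax":0,"ay":0,"az":0},{"x":0,"y":0.95,"z":-4.5,"ax":0,"ay":0,"az":0}])

```text
time: 1.65
tool_pos: [0.5023, -0.1377, 0.2458]
tool_rot: [-0.406, -0.579, -0.406, 0.579]
contact_force: [-0.5, -0.2, 0.4]
gripper_width: -0.002
```

```bash
python3 d.py -.08 -.058 .25 .2;python3 - <<'E'
from h import *
for n in("scene","top"):
    f=cams.grab_frame(n); cv2.imwrite(f"pics/{n}1.png",f["img"])
E
```

```text
(array([-0.167,  0.026, -0.091]), array([-0.024,  0.004,  0.001]))
```

View pics/scene1.png

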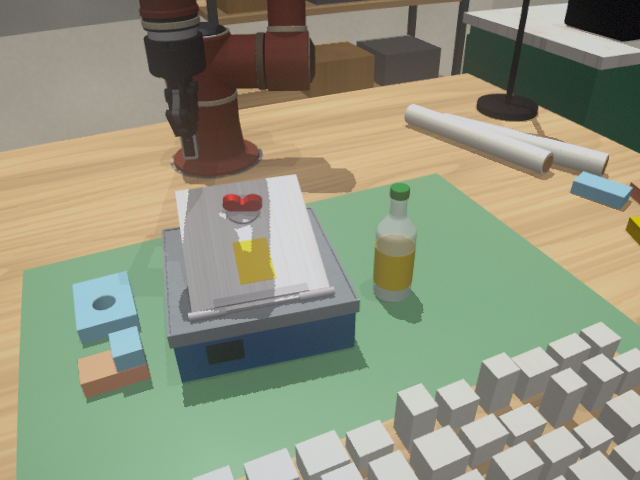

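Call:
drive_tool(series=[{"x":0.7,"y":0,"z":0,"ax":0,"ay":0,"az":0},{"x":1.4,"y":0,"z":0,"ax":0,"ay":0,"az":0},{"x":2.1,"y":0,"z":0,"ax":0,"ay":0,"az":0},{"x":2.6,"y":0,"z":0,"ax":0,"ay":0,"az":0},{"x":3.0,"y":0,"z":0,"ax":0,"ay":0,"az":0}])

```text
time: 2.17
tool_pos: [0.5008, -0.1401, 0.1695]
tool_rot: [-0.404, -0.579, -0.405, 0.58]
contact_force: [-0.5, -0.5, -1.2]
gripper_width: 0.0
```

Call:
drive_tool(series=[{"x":0.3,"y":0,"z":0,"ax":0,"ay":0,"az":0},{"x":0.6,"y":0,"z":0,"ax":0,"ay":0,"az":0},{"x":0.9,"y":0,"z":0,"ax":0,"ay":0,"az":0},{"x":1.1,"y":0,"z":0,"ax":0,"ay":0,"az":0},{"x":1.2,"y":0,"z":0,"ax":0,"ay":0,"az":0}])

```text
time: 2.58
tool_pos: [0.5016, -0.139, 0.1401]
tool_rot: [-0.405, -0.579, -0.406, 0.579]
contact_force: [-0.9, -0.0, 0.1]
gripper_width: -0.001
```

```bash
python3 - <<'E'
from h import *
print(sensors.state()['contact_force'],sensors.state()['tool_pos'])
f=cams.grab_frame("scene"); cv2.imwrite("pics/s2.png",f["img"][100:380,100:420])
print(sensors.state()['contact_force'],sensors.state()['tool_pos'])
E
```

```text
[-0.86721287 -0.00339047  0.11780666] [ 0.50156032 -0.13903703  0.14010973]
[ 0.42327154 -0.09318382 -0.06762522] [ 0.50144089 -0.13893001  0.13991356]
```

View pics/s2.png

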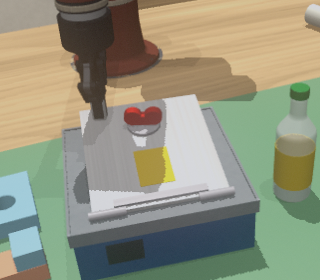

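Call:
drive_tool(series=[{"x":0.2,"y":0,"z":0,"ax":0,"ay":0,"az":0},{"x":0.4,"y":0,"z":0,"ax":0,"ay":0,"az":0},{"x":0.6,"y":0,"z":0,"ax":0,"ay":0,"az":0},{"x":0.7,"y":0,"z":0,"ax":0,"ay":0,"az":0},{"x":0.75,"y":0,"z":0,"ax":0,"ay":0,"az":0}])

```text
time: 3.05
tool_pos: [0.5014, -0.1389, 0.1213]
tool_rot: [-0.405, -0.579, -0.406, 0.58]
contact_force: [-0.0, -0.2, -0.2]
gripper_width: 0.002
```

Call:
drive_tool(series=[{"x":0.05,"y":0,"z":0,"ax":0,"ay":0,"az":0},{"x":0.1,"y":0,"z":0,"ax":0,"ay":0,"az":0},{"x":0.1,"y":0,"z":0,"ax":0,"ay":0,"az":0}])

```text
time: 3.3
tool_pos: [0.5017, -0.1391, 0.1194]
tool_rot: [-0.405, -0.579, -0.405, 0.579]
contact_force: [-0.5, 0.6, -0.1]
gripper_width: -0.001
```

```bash
python3 - <<'E'
from h import *
f=cams.grab_frame("scene"); cv2.imwrite("pics/s3.png",cv2.resize(f["img"][150:350,150:370],None,fx=2.8,fy=2.8))
f=cams.grab_frame("top"); cv2.imwrite("pics/t3.png",cv2.resize(f["img"][145:325,280:520],None,fx=3.3,fy=3.3))
E
```

```text
(no output)
```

View pics/s3.png

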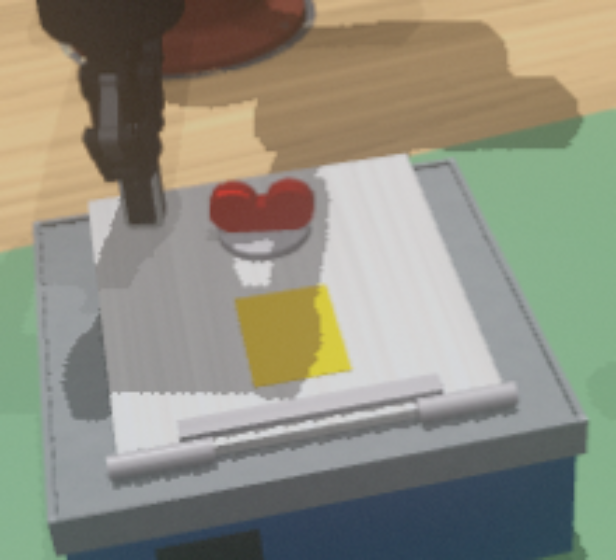

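View pics/t3.png

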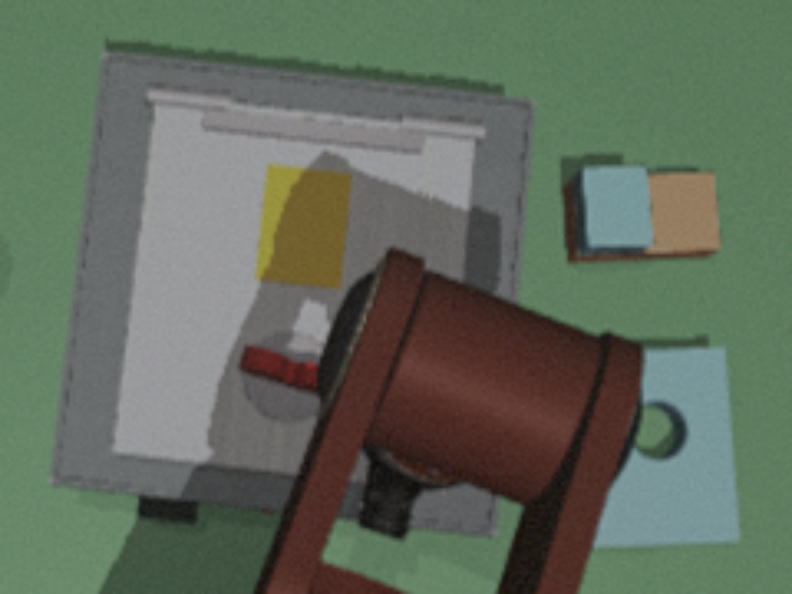

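```bash
python3 - <<'E'
from fit import *
p=np.load('p.npy')
for a in (0,.03,.06,.09,.12,.15):
    q=p.copy();q[4]=a;G=geo(q)[4:6]
    print(a,((project(ft,G)-[280,145])*3.3).round(0).tolist(),((project(fs,G)-150)*2.8).round(0).tolist())
E
```

```text
0 [[110.0, 454.0], [438.0, 492.0]] [[404.0, 173.0], [89.0, 223.0]]
0.03 [[109.0, 453.0], [439.0, 491.0]] [[403.0, 165.0], [87.0, 214.0]]
0.06 [[109.0, 452.0], [441.0, 490.0]] [[403.0, 156.0], [85.0, 205.0]]
0.09 [[109.0, 450.0], [443.0, 488.0]] [[403.0, 147.0], [84.0, 196.0]]
0.12 [[109.0, 448.0], [445.0, 486.0]] [[403.0, 139.0], [82.0, 187.0]]
0.15 [[109.0, 445.0], [447.0, 484.0]] [[403.0, 131.0], [80.0, 179.0]]
```

Call:
drive_tool(series=[{"x":0.05,"y":0,"z":0,"ax":0,"ay":0,"az":0},{"x":0.1,"y":0,"z":0,"ax":0,"ay":0,"az":0},{"x":0.1,"y":0,"z":0,"ax":0,"ay":0,"az":0},{"x":0.1,"y":0,"z":0,"ax":0,"ay":0,"az":0}])

```text
time: 3.83
tool_pos: [0.5017, -0.139, 0.1169]
tool_rot: [-0.405, -0.579, -0.406, 0.579]
contact_force: [0.1, 0.7, -0.7]
gripper_width: -0.001
```

Call:
drive_tool(series=[{"x":0.05,"y":0,"z":0,"ax":0,"ay":0,"az":0},{"x":0.1,"y":0,"z":0,"ax":0,"ay":0,"az":0},{"x":0.1,"y":0,"z":0,"ax":0,"ay":0,"az":0},{"x":0.1,"y":0,"z":0,"ax":0,"ay":0,"az":0}])

```text
time: 4.17
tool_pos: [0.5019, -0.1392, 0.1149]
tool_rot: [0.405, 0.579, 0.405, -0.579]
contact_force: [-0.9, 0.5, 2.3]
gripper_width: -0.003
```

Call:
drive_tool(series=[{"x":-1.5,"y":0,"z":0,"ax":0,"ay":0,"az":0},{"x":-3,"y":0,"z":0,"ax":0,"ay":0,"az":0},{"x":-3.4,"y":-1.5,"z":1.5,"ax":0,"ay":0,"az":0},{"x":-3.4,"y":-2.5,"z":3,"ax":0,"ay":0,"az":0},{"x":-3.4,"y":-3,"z":4,"ax":0,"ay":0,"az":0}], hand=1)

```text
time: 4.58
tool_pos: [0.3977, -0.2066, 0.2009]
tool_rot: [0.407, 0.579, 0.405, -0.578]
contact_force: [0.6, -1.8, -0.9]
gripper_width: 0.709
```

```bash
python3 - <<'E'
from h import *
f=cams.grab_frame("scene"); cv2.imwrite("pics/s4.png",cv2.resize(f["img"][150:350,150:370],None,fx=2.8,fy=2.8))
f=cams.grab_frame("top"); cv2.imwrite("pics/t4.png",cv2.resize(f["img"][145:325,280:520],None,fx=3.3,fy=3.3))
s=sensors.state();print(s['contact_force'],s['tool_pos'])
E
```

```text
[ 1.00669502  0.16101704 -0.14241485] [ 0.39524951 -0.2092347   0.19965977]
```

View pics/s4.png

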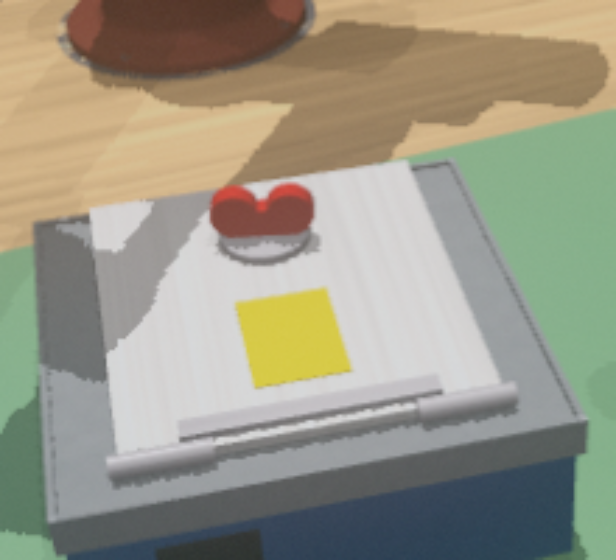

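View pics/t4.png

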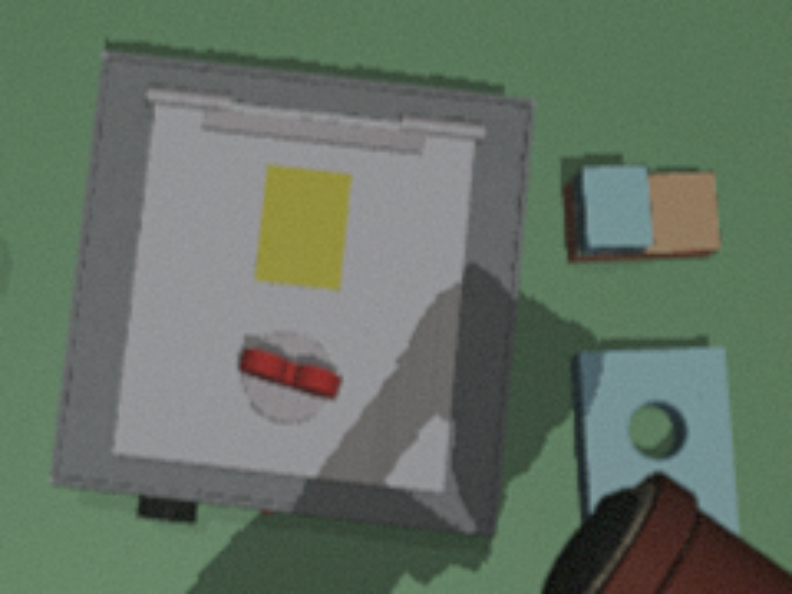

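Clear view. The hatch is down, and in the top zoom the wing runs from (241,360) to (340,385). Next I'll measure the wing's centre and heading.

```bash
python3 - <<'E'
from go import *
f=cams.grab_frame("top");im=f["img"].astype(int)
p=np.load('p.npy')
m=(im[...,2]>im[...,1]*2)&(im[...,2]>90); m[:, :340]=0;m[:,395:]=0;m[:235]=0;m[275:]=0
ys,xs=np.nonzero(m);print(len(xs))
c,(w,h),a=cv2.minAreaRect(np.c_[xs,ys].astype(np.float32)); print(c,w,h,a)
P=onplane(f,np.c_[xs,ys],.138)
mu=P.mean(0);u,s,vt=np.linalg.svd((P-mu)[:,:2]);d=vt[0]; hd=np.arctan2(d[1],d[0])
print(mu,np.ptp((P-mu)[:,:2]@d),np.ptp((P-mu)[:,:2]@vt[1]),'wing heading',hd,'knob',(p[2]+np.pi/2-hd+np.pi/2)%np.pi-np.pi/2)
for h in(.11,.138):print(h,onplane(f,[c],h))
print('expected knob',box2w([p[3]-.16,0,.126]),project(f,[box2w([p[3]-.16,0,.126])]))
fs=cams.grab_frame("scene");print(project(fs,[box2w([p[3]-.16,0,.132])]))
E
```

```text
177
(367.69732666015625, 257.4837646484375) 28.820417404174805 7.131582736968994 17.10272979736328
[ 0.5377351  -0.08339794  0.138     ] 0.05344280286711543 0.013371762287168625 wing heading 1.2411643268524655 knob 0.18560258637977478
0.11 [[ 0.54017349 -0.08539321  0.11      ]]
0.138 [[ 0.53738983 -0.08327278  0.138     ]]
expected knob [ 0.53630684 -0.08190996  0.126     ] [[366.53812113 258.72519894]]
[[242.44870459 224.62778509]]
```

```bash
cat > k.py <<'E'
import sys
from go import *
z=float(sys.argv[1]);k=float(sys.argv[2]);p=np.load('p.npy')
print(delta(np.array([.5373,-.0825,z]),target(p[2]-k)))
s=sensors.state();print(s['contact_force'].round(2),s['tool_pos'].round(4),s['ft_torque'].round(2),s['gripper_width'])
E
python3 k.py .2 .186
```

```text
(array([-0.018,  3.525, -6.603]), array([-0.255, -0.003, -0.009]))
[ 0.44 -0.08  0.97] [ 0.3976 -0.207   0.1994] [-0.05 -0.01 -0.02] 0.9972996790190607
```

Call:
drive_tool(series=[{"x":0,"y":3.5,"z":-6.6,"ax":-0.25,"ay":0,"az":0},{"x":0,"y":3.5,"z":-6.6,"ax":-0.25,"ay":0,"az":0},{"x":0,"y":3.5,"z":-6.6,"ax":-0.25,"ay":0,"az":0},{"x":0,"y":3.5,"z":-6.6,"ax":-0.25,"ay":0,"az":0},{"x":0,"y":3.5,"z":-6.6,"ax":-0.25,"ay":0,"az":0}])

```text
time: 5.2
tool_pos: [0.5399, -0.0769, 0.199]
tool_rot: [0.413, 0.574, 0.413, -0.573]
contact_force: [-0.3, 0.3, 0.9]
gripper_width: 1.003
```

Call:
drive_tool(series=[{"x":0,"y":0,"z":0,"ax":0,"ay":0,"az":0},{"x":0,"y":0,"z":0,"ax":0,"ay":0,"az":0},{"x":0,"y":0,"z":0,"ax":0,"ay":0,"az":0}])

```text
time: 5.45
tool_pos: [0.5369, -0.0806, 0.1989]
tool_rot: [-0.412, -0.574, -0.412, 0.575]
contact_force: [0.6, 0.3, -0.4]
gripper_width: 1.0
```

```bash
python3 k.py .127 .186
```

```text
(array([2.874, 0.045, 0.066]), array([0.043, 0.002, 0.015]))
[ 0.56  0.34 -0.45] [ 0.5369 -0.0806  0.1989] [-0.01 -0.01 -0.01] 0.9999641738312344
```

Call:
drive_tool(series=[{"x":0.8,"y":0.04,"z":0.06,"ax":0,"ay":0,"az":0},{"x":1.6,"y":0.04,"z":0.06,"ax":0,"ay":0,"az":0},{"x":2.2,"y":0.04,"z":0.06,"ax":0,"ay":0,"az":0},{"x":2.6,"y":0.04,"z":0.06,"ax":0,"ay":0,"az":0},{"x":2.8,"y":0.04,"z":0.06,"ax":0,"ay":0,"az":0}])

```text
time: 5.87
tool_pos: [0.5359, -0.0834, 0.1276]
tool_rot: [-0.411, -0.575, -0.412, 0.576]
contact_force: [0.9, 0.8, 0.3]
gripper_width: 0.997
```

```bash
python3 k.py .127 .186; python3 - <<'E'
from h import *
f=cams.grab_frame("scene"); cv2.imwrite("pics/s5.png",cv2.resize(f["img"][120:300,150:370],None,fx=3,fy=3))
E
python3 k.py .127 .186
```

```text
(array([ 0.026,  0.041, -0.051]), array([0.012, 0.002, 0.032]))
[0.88 0.79 0.31] [ 0.5359 -0.0834  0.1276] [ 0.02 -0.02 -0.  ] 0.9973856953049365
(array([ 0.021,  0.04 , -0.048]), array([0.014, 0.002, 0.034]))
[-0.65  0.22 -1.31] [ 0.536  -0.0833  0.1275] [ 0.    0.03 -0.07] 1.003030533027629
```

View pics/s5.png

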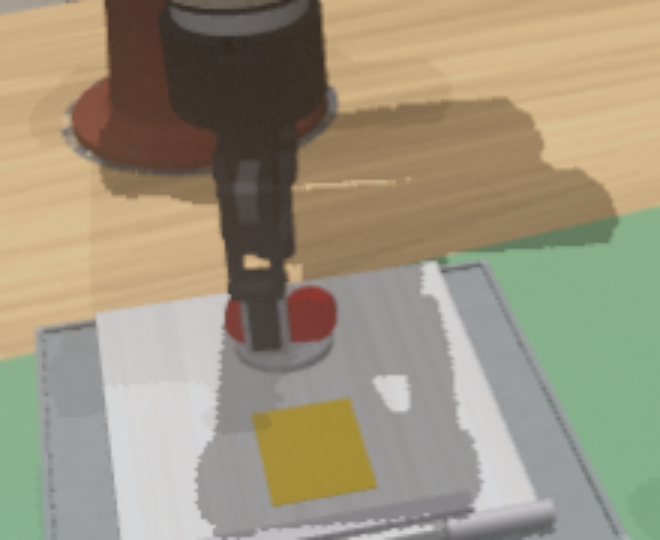

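Call:
drive_tool(series=[{"x":0.02,"y":0.04,"z":-0.1,"ax":0,"ay":0,"az":0},{"x":0.02,"y":0.04,"z":-0.1,"ax":0,"ay":0,"az":0},{"x":0.02,"y":0.04,"z":-0.1,"ax":0,"ay":0,"az":0},{"x":0.02,"y":0.04,"z":-0.1,"ax":0,"ay":0,"az":0}], hand=0)

```text
time: 6.25
tool_pos: [0.5399, -0.0812, 0.1303]
tool_rot: [0.412, 0.575, 0.411, -0.574]
contact_force: [-0.3, -0.5, -0.6]
gripper_width: 0.458
```

Call:
drive_tool(series=[{"x":0,"y":0,"z":0,"ax":0,"ay":0,"az":0},{"x":0,"y":0,"z":0,"ax":0,"ay":0,"az":0},{"x":0,"y":0,"z":0,"ax":0,"ay":0,"az":0},{"x":0,"y":0,"z":0,"ax":0,"ay":0,"az":0},{"x":0,"y":0,"z":0,"ax":0,"ay":0,"az":0}])

```text
time: 6.67
tool_pos: [0.5365, -0.0802, 0.1289]
tool_rot: [-0.41, -0.573, -0.414, 0.577]
contact_force: [-8.9, 2.8, 5.9]
gripper_width: 0.12
```

```bash
python3 k.py .127 .186; python3 - <<'E'
from h import *
f=cams.grab_frame("scene"); cv2.imwrite("pics/s6.png",cv2.resize(f["img"][120:300,150:370],None,fx=3,fy=3))
E
python3 k.py .127 .186
```

```text
(array([0.077, 0.059, 0.078]), array([0.028, 0.005, 0.091]))
[-8.87  2.8   5.86] [ 0.5365 -0.0802  0.1289] [ 0.58  1.75 -0.03] 0.12041575969553535
(array([0.077, 0.059, 0.079]), array([0.028, 0.004, 0.09 ]))
[-9.27  2.57  6.53] [ 0.5365 -0.0802  0.1289] [ 0.53  1.78 -0.03] 0.12326707455980487
```

View pics/s6.png

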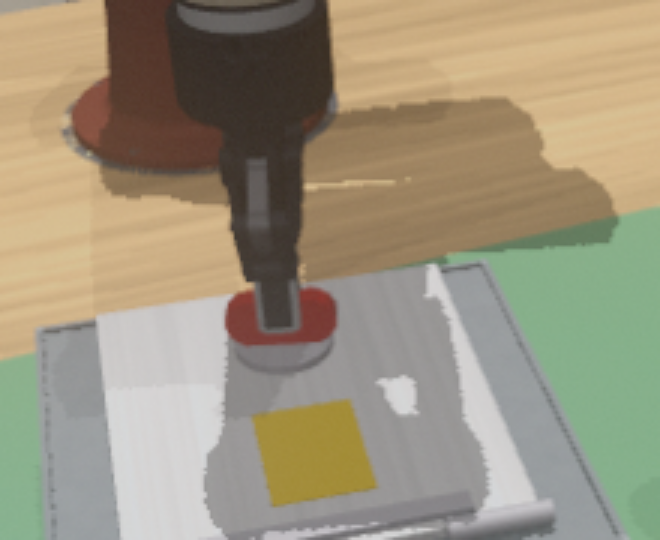

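Call:
drive_tool(series=[{"x":0,"y":-0.05,"z":0,"ax":0,"ay":0,"az":0},{"x":0,"y":-0.1,"z":0,"ax":0,"ay":0,"az":0},{"x":0,"y":-0.1,"z":0,"ax":0,"ay":0,"az":0},{"x":0,"y":-0.1,"z":0,"ax":0,"ay":0,"az":0}])

```text
time: 7.05
tool_pos: [0.5364, -0.0801, 0.129]
tool_rot: [-0.411, -0.575, -0.412, 0.575]
contact_force: [-1.7, 1.5, 2.0]
gripper_width: 0.124
```

```bash
python3 k.py .127 .186
```

```text
(array([0.079, 0.066, 0.079]), array([ 0.025, -0.001,  0.013]))
[-1.7  1.5  2. ] [ 0.5364 -0.0801  0.129 ] [ 0.18  0.67 -0.02] 0.12390610410171364
```

Call:
drive_tool(series=[{"x":0.05,"y":-0.02,"z":0,"ax":0,"ay":0,"az":0},{"x":0.1,"y":-0.02,"z":0,"ax":0,"ay":0,"az":0},{"x":0.1,"y":-0.02,"z":0,"ax":0,"ay":0,"az":0},{"x":0.1,"y":-0.02,"z":0,"ax":0,"ay":0,"az":0}])

```text
time: 7.38
tool_pos: [0.5362, -0.0801, 0.1273]
tool_rot: [-0.411, -0.575, -0.412, 0.575]
contact_force: [-4.9, 0.8, 6.0]
gripper_width: 0.119
```

```bash
python3 k.py .127 .186
```

```text
(array([0.011, 0.074, 0.077]), array([0.025, 0.001, 0.008]))
[-4.88  0.8   5.95] [ 0.5362 -0.0801  0.1273] [ 0.26  0.93 -0.03] 0.11893981520439324
```

Call:
drive_tool(series=[{"x":0.05,"y":-0.06,"z":0,"ax":0,"ay":0,"az":0},{"x":0.1,"y":-0.06,"z":0,"ax":0,"ay":0,"az":0},{"x":0.1,"y":-0.06,"z":0,"ax":0,"ay":0,"az":0},{"x":0.1,"y":-0.06,"z":0,"ax":0,"ay":0,"az":0}])

```text
time: 7.72
tool_pos: [0.5359, -0.08, 0.1257]
tool_rot: [0.412, 0.575, 0.411, -0.574]
contact_force: [-2.9, 1.3, 6.7]
gripper_width: 0.121
```

```bash
python3 k.py .127 .186
```

```text
(array([-0.05 ,  0.085,  0.076]), array([ 0.025,  0.001, -0.03 ]))
[-2.89  1.27  6.71] [ 0.5359 -0.08    0.1257] [ 0.12  0.55 -0.09] 0.1210017255194786
```

Call:
drive_tool(series=[{"x":0.05,"y":-0.05,"z":0,"ax":0,"ay":0,"az":0},{"x":0.1,"y":-0.05,"z":0,"ax":0,"ay":0,"az":0},{"x":0.1,"y":-0.05,"z":0,"ax":0,"ay":0,"az":0},{"x":0.1,"y":-0.05,"z":0,"ax":0,"ay":0,"az":0}])

```text
time: 8.05
tool_pos: [0.5356, -0.08, 0.1241]
tool_rot: [0.413, 0.576, 0.41, -0.574]
contact_force: [-2.5, -0.2, 7.4]
gripper_width: 0.118
```

```bash
python3 k.py .127 .186
```

```text
(array([-0.117,  0.096,  0.075]), array([ 0.024,  0.   , -0.06 ]))
[-2.46 -0.16  7.38] [ 0.5356 -0.08    0.1241] [ 0.1   0.29 -0.06] 0.1179537354772659
```

Call:
drive_tool(series=[{"x":0.05,"y":-0.05,"z":0,"ax":0,"ay":0,"az":0},{"x":0.1,"y":-0.05,"z":0,"ax":0,"ay":0,"az":0},{"x":0.1,"y":-0.05,"z":0,"ax":0,"ay":0,"az":0},{"x":0.1,"y":-0.05,"z":0,"ax":0,"ay":0,"az":0}])

```text
time: 8.38
tool_pos: [0.5354, -0.0799, 0.1224]
tool_rot: [0.414, 0.577, 0.409, -0.573]
contact_force: [-2.2, -1.2, 9.2]
gripper_width: 0.119
```

```bash
python3 k.py .127 .186
```

```text
(array([-0.183,  0.107,  0.073]), array([ 0.023,  0.001, -0.091]))
[-2.18 -1.17  9.21] [ 0.5354 -0.0799  0.1224] [-0.08 -0.05 -0.  ] 0.11864087652214168
```

Call:
drive_tool(series=[{"x":0.05,"y":-0.05,"z":0,"ax":0,"ay":0,"az":0},{"x":0.1,"y":-0.05,"z":0,"ax":0,"ay":0,"az":0},{"x":0.1,"y":-0.05,"z":0,"ax":0,"ay":0,"az":0},{"x":0.1,"y":-0.05,"z":0,"ax":0,"ay":0,"az":0}])

```text
time: 8.72
tool_pos: [0.5352, -0.0799, 0.1209]
tool_rot: [0.415, 0.577, 0.409, -0.573]
contact_force: [-0.7, -2.1, 12.5]
gripper_width: 0.116
```

```bash
python3 k.py .127 .186
```

```text
(array([-0.243,  0.115,  0.073]), array([ 0.023,  0.   , -0.123]))
[-0.72 -2.11 12.47] [ 0.5352 -0.0799  0.1209] [-0.18 -0.34  0.04] 0.1159836443384748
```

Call:
drive_tool(series=[{"x":0.05,"y":-0.02,"z":0,"ax":0,"ay":0,"az":0},{"x":0.08,"y":-0.02,"z":0,"ax":0,"ay":0,"az":0},{"x":0.08,"y":-0.02,"z":0,"ax":0,"ay":0,"az":0},{"x":0.08,"y":-0.02,"z":0,"ax":0,"ay":0,"az":0}])

```text
time: 9.05
tool_pos: [0.5353, -0.0799, 0.1207]
tool_rot: [0.415, 0.577, 0.408, -0.573]
contact_force: [-4.3, -0.2, 18.6]
gripper_width: 0.118
```

```bash
python3 k.py .127 .186
```

```text
(array([-0.251,  0.113,  0.073]), array([ 0.024,  0.001, -0.133]))
[-4.34 -0.16 18.65] [ 0.5353 -0.0799  0.1207] [0.   0.21 0.07] 0.1180721182104836
```

Call:
drive_tool(series=[{"x":0.015,"y":-0.04,"z":0,"ax":0,"ay":0,"az":0},{"x":0.015,"y":-0.04,"z":0,"ax":0,"ay":0,"az":0},{"x":0.015,"y":-0.04,"z":0,"ax":0,"ay":0,"az":0}])

```text
time: 9.3
tool_pos: [0.5352, -0.0799, 0.1207]
tool_rot: [0.416, 0.578, 0.408, -0.572]
contact_force: [-1.7, -0.6, 17.2]
gripper_width: 0.119
```

Call:
drive_tool(series=[{"x":0,"y":0,"z":0,"ax":0.6,"ay":0,"az":0},{"x":0,"y":0,"z":0,"ax":1.2,"ay":0,"az":0},{"x":0,"y":0,"z":0,"ax":1.8,"ay":0,"az":0}])

```text
time: 9.55
tool_pos: [0.5352, -0.0799, 0.1207]
tool_rot: [0.369, 0.609, 0.361, -0.603]
contact_force: [-1.4, -1.2, 17.7]
gripper_width: 0.118
```

```bash
python3 k.py .127 .186
```

```text
(array([-0.251,  0.127,  0.05 ]), array([-1.801, -0.009, -0.163]))
[-1.43 -1.16 17.68] [ 0.5352 -0.0799  0.1207] [-0.22 -0.21  0.12] 0.11766091384157468
```

Call:
drive_tool(series=[{"x":0.035,"y":0,"z":0,"ax":0.3,"ay":0,"az":0},{"x":0.035,"y":0,"z":0,"ax":0.6,"ay":0,"az":0},{"x":0.035,"y":0,"z":0,"ax":0.9,"ay":0,"az":0},{"x":0.035,"y":0,"z":0,"ax":0.9,"ay":0,"az":0}])

```text
time: 9.88
tool_pos: [0.5352, -0.08, 0.1207]
tool_rot: [0.345, 0.623, 0.337, -0.616]
contact_force: [-3.7, -0.6, 22.3]
gripper_width: 0.124
```

```bash
python3 k.py .127 .186
```

```text
(array([-0.252,  0.129,  0.04 ]), array([-2.683, -0.014, -0.16 ]))
[-3.68 -0.62 22.34] [ 0.5352 -0.08    0.1207] [-0.17  0.31 -0.02] 0.1238538626485731
```

Call:
drive_tool(series=[{"x":-0.015,"y":0,"z":0,"ax":0.5,"ay":0,"az":0},{"x":-0.015,"y":0,"z":0,"ax":1.0,"ay":0,"az":0},{"x":-0.015,"y":0,"z":0,"ax":1.5,"ay":0,"az":0},{"x":-0.015,"y":0,"z":0,"ax":2.0,"ay":0,"az":0}])

```text
time: 10.22
tool_pos: [0.5351, -0.08, 0.1207]
tool_rot: [0.289, 0.65, 0.282, -0.643]
contact_force: [-3.4, -0.2, 19.8]
gripper_width: 0.118
```

```bash
python3 k.py .127 .186
```

```text
(array([-0.251,  0.136,  0.014]), array([-4.694, -0.026, -0.159]))
[-3.36 -0.19 19.84] [ 0.5351 -0.08    0.1207] [-0.28  0.12  0.16] 0.11782202961382054
```

Call:
drive_tool(series=[{"x":0,"y":0,"z":0,"ax":0.5,"ay":0,"az":0},{"x":0,"y":0,"z":0,"ax":1.0,"ay":0,"az":0},{"x":0,"y":0,"z":0,"ax":1.5,"ay":0,"az":0},{"x":0,"y":0,"z":0,"ax":2.0,"ay":0,"az":0}])

```text
time: 10.55
tool_pos: [0.5351, -0.08, 0.1207]
tool_rot: [0.231, 0.673, 0.225, -0.666]
contact_force: [-3.2, -0.7, 20.2]
gripper_width: 0.123
```

```bash
python3 k.py .127 .186
```

```text
(array([-0.251,  0.137, -0.011]), array([-6.694, -0.038, -0.156]))
[-3.18 -0.73 20.25] [ 0.5351 -0.08    0.1207] [-0.34  0.17  0.15] 0.12326720385004622
```

Turning smoothly (knob about 0.77) with a steady press of 20 N and low torque. I'll carry on.

Call:
drive_tool(series=[{"x":0,"y":0,"z":0,"ax":0.6,"ay":0,"az":0},{"x":0,"y":0,"z":0,"ax":1.2,"ay":0,"az":0},{"x":0,"y":0,"z":0,"ax":1.8,"ay":0,"az":0},{"x":0,"y":0,"z":0,"ax":2.4,"ay":0,"az":0},{"x":0,"y":0,"z":0,"ax":3.0,"ay":0,"az":0}])

```text
time: 10.97
tool_pos: [0.535, -0.0801, 0.1207]
tool_rot: [0.141, 0.697, 0.136, -0.689]
contact_force: [-3.4, -0.8, 19.8]
gripper_width: 0.124
```

```bash
python3 k.py .127 .186
```

```text
(array([-0.251,  0.129, -0.05 ]), array([-9.698, -0.055, -0.151]))
[-3.42 -0.75 19.76] [ 0.535  -0.0801  0.1207] [-0.35  0.26  0.17] 0.1236020987187
```

Call:
drive_tool(series=[{"x":0,"y":0,"z":0,"ax":0.6,"ay":0,"az":0},{"x":0,"y":0,"z":0,"ax":1.2,"ay":0,"az":0},{"x":0,"y":0,"z":0,"ax":1.8,"ay":0,"az":0},{"x":0,"y":0,"z":0,"ax":2.4,"ay":0,"az":0},{"x":0,"y":0,"z":0,"ax":3.0,"ay":0,"az":0}])

```text
time: 11.38
tool_pos: [0.5348, -0.08, 0.1206]
tool_rot: [0.049, 0.71, 0.045, -0.701]
contact_force: [-3.8, -0.1, 20.0]
gripper_width: 0.128
```

```bash
python3 k.py .127 .186
```

```text
(array([-0.253,  0.113, -0.087]), array([-12.697,  -0.072,  -0.143]))
[-3.77 -0.07 19.98] [ 0.5348 -0.08    0.1206] [-0.39  0.4   0.17] 0.12815532013187425
```

Call:
drive_tool(series=[{"x":0,"y":0,"z":0,"ax":0.5,"ay":0,"az":0},{"x":0,"y":0,"z":0,"ax":1.0,"ay":0,"az":0},{"x":0,"y":0,"z":0,"ax":1.5,"ay":0,"az":0},{"x":0,"y":0,"z":0,"ax":2.0,"ay":0,"az":0},{"x":0,"y":0,"z":0,"ax":2.4,"ay":0,"az":0}])

```text
time: 11.8
tool_pos: [0.5348, -0.08, 0.1207]
tool_rot: [-0.025, 0.711, -0.029, -0.702]
contact_force: [-3.6, -0.1, 20.8]
gripper_width: 0.119
```

```bash
python3 k.py .127 .186
```

```text
(array([-0.252,  0.093, -0.111]), array([-15.089,  -0.086,  -0.137]))
[-3.56 -0.15 20.82] [ 0.5348 -0.08    0.1207] [-0.4   0.54  0.17] 0.11862871039544198
```

Call:
drive_tool(series=[{"x":0,"y":0,"z":0,"ax":0.4,"ay":0,"az":0},{"x":0,"y":0,"z":0,"ax":0.8,"ay":0,"az":0},{"x":0,"y":0,"z":0,"ax":0.8,"ay":0,"az":0}])

```text
time: 12.05
tool_pos: [0.5348, -0.08, 0.1206]
tool_rot: [-0.05, 0.71, -0.053, -0.701]
contact_force: [-4.3, -0.4, 21.3]
gripper_width: 0.124
```

```bash
python3 k.py .127 .186
```

```text
(array([-0.253,  0.086, -0.119]), array([-15.882,  -0.091,  -0.133]))
[-4.35 -0.42 21.35] [ 0.5348 -0.08    0.1206] [-0.47  0.48 -0.04] 0.12415534266231752
```

Call:
drive_tool(series=[{"x":0,"y":0,"z":0,"ax":0.3,"ay":0,"az":0},{"x":0,"y":0,"z":0,"ax":0.5,"ay":0,"az":0},{"x":0,"y":0,"z":0,"ax":0.5,"ay":0,"az":0}])

```text
time: 12.3
tool_pos: [0.5347, -0.08, 0.1206]
tool_rot: [-0.065, 0.708, -0.068, -0.7]
contact_force: [-4.0, 0.2, 20.4]
gripper_width: 0.122
```

```bash
python3 k.py .127 .186
```

```text
(array([-0.252,  0.081, -0.122]), array([-16.375,  -0.094,  -0.131]))
[-3.97  0.24 20.44] [ 0.5347 -0.08    0.1206] [-0.42  0.46 -0.02] 0.12177787777843035
```

Call:
drive_tool(series=[{"x":-0.05,"y":0,"z":0,"ax":0,"ay":0,"az":0},{"x":-0.1,"y":0,"z":0,"ax":0,"ay":0,"az":0},{"x":-0.15,"y":0,"z":0,"ax":0,"ay":0,"az":0},{"x":-0.15,"y":0,"z":0,"ax":0,"ay":0,"az":0}])

```text
time: 12.63
tool_pos: [0.5346, -0.08, 0.1213]
tool_rot: [-0.065, 0.709, -0.068, -0.699]
contact_force: [5.4, -1.7, 6.2]
gripper_width: 0.118
```

```bash
python3 k.py .127 .186
```

```text
(array([-0.225,  0.081, -0.127]), array([-16.373,  -0.105,  -0.138]))
[ 5.37 -1.67  6.19] [ 0.5346 -0.08    0.1213] [-0.8  -0.95  0.05] 0.11779997862137168
```

Call:
drive_tool(series=[{"x":-0.03,"y":0,"z":0,"ax":0,"ay":0,"az":0},{"x":-0.06,"y":0,"z":0,"ax":0,"ay":0,"az":0},{"x":-0.06,"y":0,"z":0,"ax":0,"ay":0,"az":0}])

```text
time: 12.88
tool_pos: [0.5346, -0.0799, 0.1221]
tool_rot: [-0.065, 0.709, -0.068, -0.699]
contact_force: [7.4, -2.6, 2.4]
gripper_width: 0.121
```

```bash
python3 k.py .127 .186
```

```text
(array([-0.196,  0.081, -0.126]), array([-16.373,  -0.107,  -0.137]))
[ 7.35 -2.61  2.37] [ 0.5346 -0.0799  0.1221] [-0.87 -1.23  0.04] 0.12135914066812002
```

Call:
drive_tool(series=[{"x":0,"y":0,"z":0,"ax":0,"ay":0,"az":0},{"x":0,"y":0,"z":0,"ax":0,"ay":0,"az":0},{"x":0,"y":0,"z":0,"ax":0,"ay":0,"az":0},{"x":0,"y":0,"z":0,"ax":0,"ay":0,"az":0},{"x":0,"y":0,"z":0,"ax":0,"ay":0,"az":0}], hand=1)

```text
time: 13.3
tool_pos: [0.5296, -0.0778, 0.1184]
tool_rot: [0.066, -0.704, 0.066, 0.704]
contact_force: [0.5, -0.2, 0.3]
gripper_width: 0.825
```

Call:
drive_tool(series=[{"x":0,"y":0,"z":0,"ax":0,"ay":0,"az":0},{"x":-0.5,"y":0,"z":0,"ax":0,"ay":0,"az":0},{"x":-1.5,"y":0,"z":0,"ax":0,"ay":0,"az":0},{"x":-2.5,"y":0,"z":0,"ax":0,"ay":0,"az":0},{"x":-4,"y":0,"z":0,"ax":0,"ay":0,"az":0}])

```text
time: 13.72
tool_pos: [0.5282, -0.0774, 0.2179]
tool_rot: [0.067, -0.702, 0.066, 0.706]
contact_force: [-0.0, 0.1, 1.1]
gripper_width: 0.995
```

```bash
python3 k.py .127 .186
```

```text
(array([ 3.632,  0.133, -0.414]), array([-16.375,   0.045,   0.047]))
[-0.04  0.09  1.12] [ 0.5282 -0.0774  0.2179] [-0.02 -0.   -0.01] 0.9947777738326291
```

Call:
drive_tool(series=[{"x":0,"y":1,"z":1.5,"ax":0,"ay":0,"az":0},{"x":0,"y":2.5,"z":2.5,"ax":0,"ay":0,"az":0},{"x":0,"y":4,"z":3,"ax":0,"ay":0,"az":0},{"x":0,"y":5,"z":3.5,"ax":0,"ay":0,"az":0},{"x":0,"y":5,"z":4,"ax":0,"ay":0,"az":0}])

```text
time: 14.13
tool_pos: [0.4067, -0.1855, 0.2203]
tool_rot: [-0.067, 0.704, -0.069, -0.703]
contact_force: [-0.0, 0.4, -0.2]
gripper_width: 1.001
```

```bash
python3 - <<'E'
from go import *
fs=cams.grab_frame("scene"); cv2.imwrite("pics/s7.png",cv2.resize(fs["img"][150:350,150:370],None,fx=2.8,fy=2.8))
ft=cams.grab_frame("top"); cv2.imwrite("pics/t7.png",ft["img"])
cv2.imwrite("pics/t7z.png",cv2.resize(ft["img"][145:325,280:520],None,fx=3.3,fy=3.3))
E
```

```text
(no output)
```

View pics/s7.png

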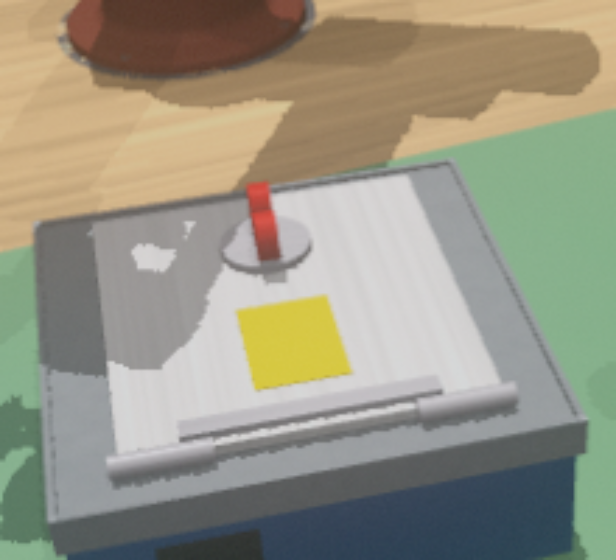

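View pics/t7z.png

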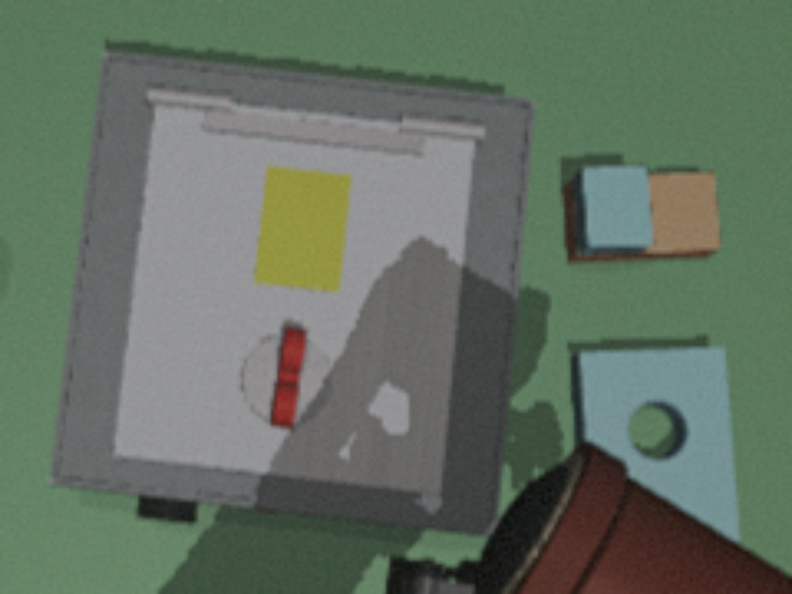

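The wing now points at the front edge, running (294,330) to (284,425) in the zoom, parallel to the box sides (knob about 1.57). The front-left hatch corner at (408,175) gives a hatch angle of about 0, and it is staying down by itself. The slab and massing model are in the same place as before. Handing in.

```bash
python3 - <<'E'
from plant import workorder,sensors
print(workorder.job_done()); print(sensors.state()['time'])
E
```

```text
the job is handed in; nothing more can be done
None
the job is handed in; nothing more can be done
```

The hatch is shut and latched, and I handed the job in at about 14 s; the hand-in gave no verdict.

- **Closing:** I pushed the hatch down onto its seal with shut fingers near the front edge, with the knob still released at about 0.19 rad.
- **Pressing home:** I gripped the wing and pressed it in small steps. The seal gave softly up to about 12.5 N, then the rim was felt as a hard stop. I held about 20 N, with single readings between 17 and 22 N. I estimate 6–8 N on the rim at that press; the rim force itself cannot be read.
- **Turning:** The knob went clockwise to about 1.6 rad by tool rotation, with torque staying low and no sign of the tongue butting. I then eased off, let go and backed away.

**Last checks:** The last pictures show the hatch still down by itself at about 0 rad. They put the wing at about 1.57 rad, pointing at the front edge, which agrees with the tool rotation. I did not feel a distinct torque rise at the stop. The foam slab and massing model stand where they were. The bottle was outside the last close-ups, but the arm never went near it. The wrist force read about zero after release. The two cameras disagreed by about 2–3 mm on the sideways position of the knob, so I centred the grip by eye from the scene camera.

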